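# Fit the charged battery in a prosthetic forearm and slide its cover shut

## Task

Slide the blue battery cover of the prosthetic forearm fully open towards the elbow, take the charged (green) battery from the charger and set it down flat in the bay with its copper contact end towards the hand, without dropping it. Then slide the cover fully shut over it and let go. Leave the flat (red) battery and the other things on the bench where they are.

Things in the scene. Friction and masses are not known exactly. Their poses are not given: they have to be found in the camera images.
- forearm: White prosthetic forearm with a hand, fixed in a green cradle on the bench. Origin on the bench surface under the centre of the battery bay; +x runs along the forearm to the elbow, -x to the hand, z up. The elbow end lies 187 mm to +x, the fingertips 242 mm to -x; at most 120 mm wide (thumb and cradle). The flat deck on top is the bay plus the cover's parking place on the elbow side.
- bay (a point): Centre of the floor of the battery bay, 85 mm above the bench. The bay is 78 mm long (forearm x) by 42 mm wide (forearm y); side walls and elbow-side end are 14 mm high (tops 99 mm above the bench), the side walls 4 mm thick; the hand-side end, with copper contacts, is 30 mm high, backed by a stop lip 123 mm above the bench whose far face is 53 mm from the bay centre.
- cover (a joint): Position of the sliding cover in m: 0 fully shut over the bay, 0.095 (end stop) fully open towards the elbow (forearm +x). Below about 0.085 it still overhangs the bay. It slides with about 2 N of friction and stays where it is left. It starts shut or up to 30 mm open.
- cover_grip (a point): Centre of the black grip rib on top of the blue cover, 132 mm above the bench; it moves with the cover and stands above the bay centre when the cover is shut. The rib is 12 mm thick along forearm x, 36 mm wide along forearm y and 18 mm high (top 141 mm above the bench). The cover is a plate 92 mm long, 62 mm wide, 5 mm thick (underside 118 mm, top 123 mm above the bench) with side skirts 18 mm deep; the rib is at its middle.
- charger: Grey charging pad fixed on the bench, 120 mm (its x) by 210 mm (its y), 14 mm high; origin at the centre of its underside. The two batteries lie flat on it about 120 mm apart, either one in either place.
- charged_center (a point): Centre of the charged battery: white block with a green band, 70 mm long (its x), 36 mm wide (its y), 30 mm high (its z, up), about 90 to 145 g. Its copper contact end is at its -x. Seated in the bay its centre is 15 mm above the bay floor and its top stands 16 mm above the side walls, 3 mm below the cover.
- charged_contacts (a point): Middle of the copper contact end of the charged battery, 35 mm from its centre towards its -x.
- flat_center (a point): Centre of the flat battery, same size, with a red band: leave it on the charger.
- jar: White jar with blue cap, 60 mm across, 75 mm high; origin at the centre of its underside. Leave it.
- driver: Screwdriver with orange handle, 170 mm long, lying on the bench; leave it.
- scissors: Steel scissors, about 165 mm long, lying on the bench; leave them.
There are look-alikes about, which are no part of the job. What is shaped like the part that bears charged_center but yellow is not meant.

How it is judged (in metres and radians):
On the way, in this order (a step that is already met when the one before it is completed fails the run):
1. the cover is slid clear of the bay (value of joint cover above 0.085 m), for 0.2 s.
2. the charged battery lies flat in the bay, contacts towards the hand, let go (x of charged_center in the frame of forearm between -0.006 and 0.006 m and y of charged_center in the frame of forearm between -0.005 and 0.005 m and z of charged_center in the frame of forearm between 0.096 and 0.103 m and x of charged_contacts in the frame of forearm below -0.025 m and angle between charged_center's own z axis and vertical below 0.06 rad and contact force between charged and the fingers below 0.1 N and value of joint cover above 0.07 m), for 0.2 s.
At the end, for the whole second after the job is handed in: The cover is shut to within 4 mm, over the charged battery, which lies at rest and flat in the bay (centre within 6 mm along and 5 mm across of the bay's centre, tilt under 0.06 rad, on the floor to 3 mm), copper contact end towards the hand; the flat battery is within 20 mm of where it was (value of joint cover below 0.004 m and linear speed of charged below 0.02 m/s and distance of flat_center from where it was at the start of the episode below 0.02 m and x of charged_center in the frame of forearm between -0.006 and 0.006 m and y of charged_center in the frame of forearm between -0.005 and 0.005 m and z of charged_center in the frame of forearm between 0.096 and 0.103 m and x of charged_contacts in the frame of forearm below -0.025 m and angle between charged_center's own z axis and vertical below 0.06 rad); the robot touches nothing.
It fails at once if the flat battery is moved by more than 20 mm (distance of flat_center from where it was at the start of the episode above 0.02 m).
It fails at once if the jar, screwdriver or scissors is moved by more than 30 mm (distance of any of jar, driver, scissors from where it was at the start of the episode above 0.03 m).
It fails at once if the charged battery is dropped (falls free faster than 0.8 m/s, about 33 mm) (linear speed of charged above 0.8 m/s and contact force between charged and anything else below 0.05 N).
It also fails if it takes over 61 s, if anything falls off the work surface, if the arm or the gripper's body presses on something with over 40 N, if the wrist force passes 120 N, or if a joint passes its speed limit or range.

## Robot

A 7-joint arm with a two-finger parallel gripper is mounted at the origin on the work surface. World frame = base frame: x ahead of the robot, y to its left, z up, the work surface at z = 0. Lengths are in mm, angles in degrees, forces in N, time in s.
With the tool pointing down it reaches from about 425 to 1025 mm from the base axis. Payload 9.4 kg.
Tool frame: the origin (TCP) lies midway between the tips of the shut fingers; the grasp point (between the pads) lies 19 mm behind it (ctrl.hold_point_z is the distance from the TCP to the grasp point, in mm); z points along the fingers, y is the line along which they close (so a half turn about z gives the same grasp; the last joint's range is limited). The gripper opens to 93 mm and grips with 3 to 60 N. Pads are 15 mm wide; open, the fingers measure 128 mm over their backs; the gripper's body (75 mm by 188 mm) begins 65 mm behind the grasp point.
Start: joints at [-77.79, 34.337, -0.143, 91.639, 0.103, 54.024, -4.572], TCP at [207.181, 694.766, 218.618] pointing down, gripper open.
Joint ranges: [-147.43, 147.43], [-19.82, 112.94], [-74.19, 73.91], [6.32, 146.72], [-59.91, 239.91], [6.04, 106.73], [-150.56, 150.56]. Speed limits (degrees/s): [127.2, 127.2, 172.46, 172.46, 180, 180, 180].

## Interface

Orientations are given as a 3x3 rotation matrix whose columns are the frame's x, y, z axes.
In Python, from cell import monitor, optics, ctrl gives the robot as it stands.
- The arm moves only by the tool move_arm, never from a script. Its argument "rows" is text: rows parted by semicolons, each of 7 numbers parted by spaces: the turn, a rotation vector about the world's x, y, z in units of 45 degrees (1.0 is 45 degrees), then the shift along the world's x, y, z in units of 100 mm (1.0 is 100 mm), then the gripper command: -1 is shut, 1 is fully open, values between are in proportion. In form: wx wy wz tx ty tz claw; .... A call has exactly 8 rows; each row is the pose to reach, as a shift and turn from the pose commanded when the call began; what a row does not reach only later rows make up. A row lasts 1/12 s, in which the tool goes at most 41.7 mm and 7.16 degrees, less where a joint would pass 70% of its speed; a pose out of reach is approached as far as the arm can. A call with a number of a shift or a turn outside -1 to 1 is refused whole. A call with a gripper value outside its range is refused whole. The fingers move at their own pace and stop on an object; "squeeze" is the grip in N (left out, the last holds). Time passes only in rows, so rows that repeat a pose let the fingers close, or fill a call up. It gives the time, the measured TCP pose, the force, the opening and the grip force at its end, in the units of the state.
- monitor.sense(): the state, without advancing time (a new reading comes with each control period).
- optics.grab_frame(name): name is "scene" or "top" or "wrist"; returns a dict with "pixels" (480x640x3 uint8, red, green, blue), "intrinsics" (3x3 intrinsics, pixels), "extrinsics" (4x4, takes a point from camera to world coordinates); the wrist camera has in their place "tool_from_camera" (4x4, takes a point from camera to tool coordinates, whose origin is the TCP and whose axes are the flange's). Camera axes: x right, y down, z forward; pixel columns grow to the right and rows downward; lengths in mm; the calibration is good to about 2 mm. A picture is of the moment at which its call begins: read the wrist's pose just before it. There is no depth.
- ctrl.close_job(): hands the job in; it is judged then, once.
The state is a dict: "time": time; "joint_pos": joint angles; "qvel": joint speeds; "tau": joint torques, N m; "ee_pos": TCP position; "tool_rot": TCP orientation; "ft_force": force on the tool from outside, world axes, zero at the start; "moment": the same for the moment, N m; "width": finger opening in mm; "grasp_force": force on a finger pad.
Only numpy, scipy, OpenCV 4.12 (cv2) and the standard library are available. Lean on these libraries where they do the work, as an engineer would, in place of code of your own. Each camera call takes 0.05 s, during which the arm holds its last target. There are 200 camera calls.

## Working session

There is one attempt and no reset: what is moved stays moved. The work goes in short steps, Python scripts to look and compute and a tool call to move; the robot and the scene stay as the last step left them, time stands still between calls to the robot, and variables do not carry over. Pictures are saved under pics/ and viewed, at most 10 in all, crops included, and the job is handed in when it is done.

Besides the shell and the picture viewer there is one more tool, called after ">>>" as name(argument=value, ...), one argument or row to a line, values as JSON. move_arm: Moves the arm, as the interface text tells. Shifts and turns lie within -1 to 1; 1 stands for 100 mm of shift or 45 degrees of turn. Its arguments: {"type":"object","properties":{"rows":{"type":"string"},"squeeze":{"type":"number"}},"required":["rows"]}

```bash
mkdir -p pics
python3 - <<'E'
from cell import monitor, optics, ctrl
import cv2, numpy as np
s=monitor.sense(); print(s['time'],s['ee_pos'],s['tool_rot'],s['width'],ctrl.hold_point_z)
for n in ['top','scene']:
    f=optics.grab_frame(n); cv2.imwrite(f'pics/{n}0.png',f['pixels'][:,:,::-1]); np.savez(f'pics/{n}0.npz',**f)
    print(n,f['intrinsics'],f['extrinsics'])
E
```

```text
0.0 [207.03088945 694.2949609  217.76288468] [[-9.58337862e-01  2.85636942e-01 -2.81667580e-04]
 [ 2.85637028e-01  9.58336623e-01 -1.55112064e-03]
 [-1.73124998e-04 -1.56695232e-03 -9.99998757e-01]] 92.78449740871442 18.8
top [[576.809784     0.         319.02741149]
 [  0.         576.809784   236.63757849]
 [  0.           0.           1.        ]] [[-9.69439534e-03 -9.83923716e-01  1.78325938e-01  3.29327511e+02]
 [-9.99886993e-01  7.48920820e-03 -1.30350653e-02  1.12223158e+02]
 [ 1.14899898e-02 -1.78432153e-01 -9.83885129e-01  1.36953386e+03]
 [ 0.00000000e+00  0.00000000e+00  0.00000000e+00  1.00000000e+00]]
scene [[556.29919312   0.         314.53232909]
 [  0.         556.29919312 236.73426287]
 [  0.           0.           1.        ]] [[ 3.12213760e-01  5.97529643e-01 -7.38566784e-01  1.53792976e+03]
 [ 9.50002320e-01 -1.99858590e-01  2.39900261e-01 -2.14427381e+02]
 [-4.26139902e-03 -7.76540321e-01 -6.30053149e-01  9.51644915e+02]
 [ 0.00000000e+00  0.00000000e+00  0.00000000e+00  1.00000000e+00]]
```

View pics/top0.png

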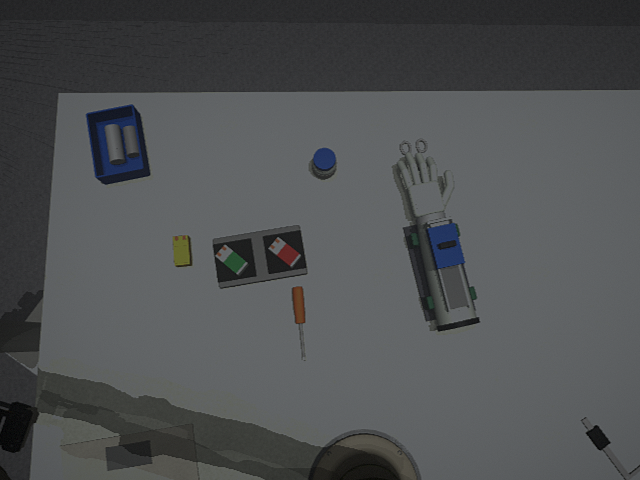

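View pics/scene0.png

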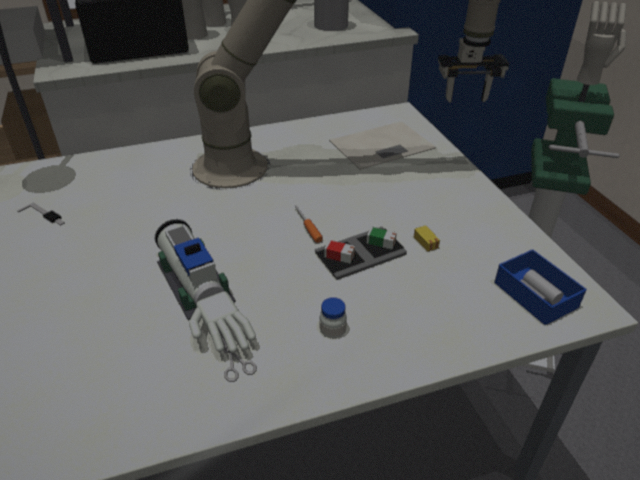

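The top view shows the charger around (260,257) with the green battery at (232,260) and the red one at (285,251). The cover is at (446,244), with the hand up-image and the elbow down-image. I'll measure next.

```bash
cat > h.py <<'E'
import cv2, numpy as np
def ray(K,T,uv,z):
    uv=np.atleast_2d(uv).astype(float)
    d=np.c_[uv,np.ones(len(uv))]@np.linalg.inv(K).T@T[:3,:3].T
    o=T[:3,3]; return o+d*((z-o[2])/d[:,2])[:,None]
def mask(img,lo,hi,roi=None):
    h=cv2.cvtColor(img,cv2.COLOR_RGB2HSV); m=cv2.inRange(h,np.array(lo),np.array(hi))
    if roi:
        k=np.zeros_like(m); x0,y0,x1,y1=roi; k[y0:y1,x0:x1]=255; m&=k
    return m
def big(m):
    c,_=cv2.findContours(m,cv2.RETR_EXTERNAL,cv2.CHAIN_APPROX_NONE)
    return max(c,key=cv2.contourArea).reshape(-1,2)
def rect(P):
    (c,s,a)=cv2.minAreaRect(P[:,:2].astype(np.float32)); 
    if s[0]<s[1]: s=s[::-1]; a+=90
    return np.round(c,1),np.round(s,1),round((a+90)%180-90,1)
E
python3 - <<'E'
from h import *
f=np.load('pics/top0.npz'); I=f['pixels'];K=f['intrinsics'];T=f['extrinsics']
for n,lo,hi,roi,z in [('cover',(100,100,40),(130,255,255),(415,210,480,280),123),
 ('green',(50,80,30),(90,255,255),(205,235,260,285),44),
 ('red',(0,120,60),(8,255,255),(265,230,305,275),44),]:
    c=big(mask(I,lo,hi,roi)); print(n,c.min(0),c.max(0),rect(ray(K,T,c,z)))
r=I[215:275,420:480]; g=I[235:285,205:315]
a=cv2.resize(r,None,fx=6,fy=6,interpolation=2); b=cv2.resize(g,None,fx=4,fy=4,interpolation=2)
C=np.zeros((360,800,3),np.uint8); C[:,:360]=a; C[:200,360:800]=b
cv2.imwrite('pics/crop1.png',np.clip(C[:,:,::-1]*1.6,0,255).astype(np.uint8))
print(ray(K,T,[(456,323),(430,190)],100))
E
```

```text
cover [427 223] [464 268] (array([ 533.8, -181.4]), array([91.8, 64.5]), 11.5)
green [223 251] [245 272] (array([512.3, 291.6]), array([38.1, 37.1]), 49.1)
red [277 244] [298 265] (array([529.2, 168.1]), array([37.3, 36.4]), 51.4)
[[ 365.48684848 -201.86594115  100.        ]
 [ 665.35332117 -158.16838763  100.        ]]
```

View pics/crop1.png

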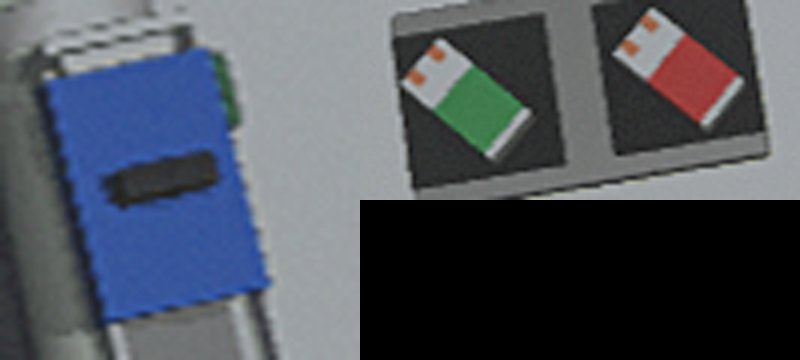

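The copper end of the green battery is at upper left, which is about +50° in world. The cover's hand direction is about +11.5°. I'll travel towards the cover, turning the tool y-axis to 11.5°.

>>> move_arm(
  rows="0 0 -0.05 0.125 -0.125 0 1;0 0 -0.1 0.25 -0.25 0 1;0 0 -0.15 0.375 -0.375 0 1;0 0 -0.2 0.5 -0.5 0 1;0 0 -0.25 0.625 -0.625 0 1;0 0 -0.3 0.75 -0.75 0 1;0 0 -0.35 0.875 -0.875 0 1;0 0 -0.4 1 -1 0 1",
)

```text
time: 0.77
ee_pos: [308.7, 593.3, 218.8]
tool_rot: [[-0.821, 0.572, 0.0], [0.572, 0.821, 0.0], [-0.0, 0.0, -1.0]]
ft_force: [0.2, -0.5, 0.1]
width: 92.8
grasp_force: 0.0
```

>>> move_arm(
  rows="0 0 -0.05 0.125 -0.125 0 1;0 0 -0.1 0.25 -0.25 0 1;0 0 -0.15 0.375 -0.375 0 1;0 0 -0.2 0.5 -0.5 0 1;0 0 -0.25 0.625 -0.625 0 1;0 0 -0.3 0.75 -0.75 0 1;0 0 -0.35 0.875 -0.875 0 1;0 0 -0.4 1 -1 0 1",
)

```text
time: 1.43
ee_pos: [408.4, 493.5, 218.6]
tool_rot: [[-0.604, 0.797, 0.0], [0.797, 0.604, -0.0], [-0.0, 0.0, -1.0]]
ft_force: [-0.1, -0.4, 0.1]
width: 92.9
grasp_force: 0.0
```

>>> move_arm(
  rows="0 0 -0.05 0.1 -0.125 0 1;0 0 -0.1 0.2 -0.25 0 1;0 0 -0.15 0.3 -0.375 0 1;0 0 -0.2 0.4 -0.5 0 1;0 0 -0.25 0.5 -0.625 0 1;0 0 -0.3 0.6 -0.75 0 1;0 0 -0.35 0.7 -0.875 0 1;0 0 -0.4 0.8 -1 0 1",
)

```text
time: 2.1
ee_pos: [488.1, 393.5, 218.6]
tool_rot: [[-0.328, 0.945, 0.0], [0.945, 0.328, -0.0], [-0.0, -0.0, -1.0]]
ft_force: [-0.5, 0.5, 0.2]
width: 93.4
grasp_force: 0.0
```

>>> move_arm(
  rows="0 0 -0.02 0 -0.125 0 1;0 0 -0.04 0 -0.25 0 1;0 0 -0.06 0 -0.375 0 1;0 0 -0.08 0 -0.5 0 1;0 0 -0.1 0 -0.625 0 1;0 0 -0.12 0 -0.75 0 1;0 0 -0.15 0 -0.875 0 1;0 0 -0.18 0 -1 0 1",
)

```text
time: 2.77
ee_pos: [487.1, 293.6, 218.7]
tool_rot: [[-0.194, 0.981, 0.0], [0.981, 0.194, 0.0], [0.0, 0.0, -1.0]]
ft_force: [-0.8, 0.0, -1.5]
width: 93.0
grasp_force: 0.0
```

Run:
```python
from cell import monitor, optics
import cv2, numpy as np
s=monitor.sense(); f=optics.grab_frame('wrist')
print(s['time'],s['ee_pos'],s['tool_rot'],s['joint_pos'],s['width']); print(f['tool_from_camera'])
E=np.eye(4);E[:3,:3]=s['tool_rot'];E[:3,3]=s['ee_pos']
np.savez('pics/w1.npz',pixels=f['pixels'],K=f['intrinsics'],T=E@f['tool_from_camera'])
cv2.imwrite('pics/w1.png',f['pixels'][:,:,::-1])
```

```text
2.7667 [487.05968135 293.60984716 218.73059436] [[-1.93814455e-01  9.81038198e-01  1.01780707e-04]
 [ 9.81038196e-01  1.93814439e-01  1.43679671e-04]
 [ 1.21228675e-04  1.27697958e-04 -9.99999984e-01]] [-49.34778978  24.29726853  17.59925329 113.24315015 -10.33539634
  43.93192045 -14.56636388] 92.99493244242005
[[ 5.81168186e-04 -9.67123776e-01 -2.54305453e-01  7.26842245e+01]
 [ 9.99999831e-01  5.61954117e-04  1.48203270e-04 -4.94283996e-01]
 [-4.22909820e-07 -2.54305496e-01  9.67123940e-01 -1.66133403e+02]
 [ 0.00000000e+00  0.00000000e+00  0.00000000e+00  1.00000000e+00]]
```

View pics/w1.png

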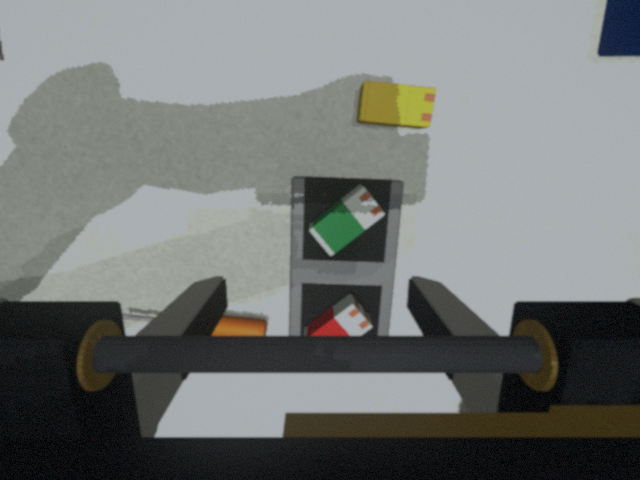

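Green battery at (347,220), contacts at its upper right, which matches the top view. I'll measure it from this picture and carry on to the cover.

Run:
```python
from h import *
f=np.load('pics/w1.npz'); I=f['pixels'];K=f['K'];T=f['T']
roi=(305,183,386,260)
h=cv2.cvtColor(I,cv2.COLOR_RGB2HSV)
m=mask(I,(0,0,110),(180,255,255),roi)|mask(I,(50,100,40),(90,255,255),roi)
c=big(m); print('all',rect(ray(K,T,c,44)),cv2.contourArea(c))
c=big(mask(I,(50,100,40),(90,255,255),roi)); P=ray(K,T,c,44);print('green',rect(P))
f=np.load('pics/top0.npz'); I=f['pixels'];K=f['intrinsics'];T=f['extrinsics']
roi=(212,240,258,283)
m=mask(I,(0,0,90),(180,255,255),(216,243,250,277))|mask(I,(50,80,30),(90,255,255),roi)
c=big(m); print('top all',rect(ray(K,T,c,44)))
c=big(mask(I,(0,0,0),(180,255,60),(430,230,462,260))); print('rib',rect(ray(K,T,c,138)))
```

```text
all (array([513.5, 304.4]), array([70.3, 41.8]), 50.6) 2383.5
green (array([507.2, 296.8]), array([41.8, 36.9]), -39.4)
top all (array([518.4, 299.1]), array([67.8, 37.2]), 50.7)
rib (array([ 533.3, -180.3]), array([41.6, 14.1]), -79.1)
```

>>> move_arm(
  rows="0 0 0 0.06 -0.125 0 1;0 0 0 0.12 -0.25 0 0.8;0 0 0 0.18 -0.375 0 0.5;0 0 0 0.24 -0.5 0 0.2;0 0 0 0.3 -0.625 0 -0.1;0 0 0 0.36 -0.75 0 -0.1;0 0 0 0.42 -0.875 0 -0.1;0 0 0 0.47 -1 0 -0.1",
)

```text
time: 3.48
ee_pos: [535.0, 193.3, 218.6]
tool_rot: [[-0.196, 0.981, 0.0], [0.981, 0.196, -0.0], [-0.0, 0.0, -1.0]]
ft_force: [0.3, -1.3, -0.1]
width: 51.0
grasp_force: 0.0
```

>>> move_arm(
  rows="0 0 0 0 -0.125 0 -0.1;0 0 0 0 -0.25 0 -0.1;0 0 0 0 -0.375 0 -0.1;0 0 0 0 -0.5 0 -0.1;0 0 0 0 -0.625 0 -0.1;0 0 0 0 -0.75 0 -0.1;0 0 0 0 -0.875 0 -0.1;0 0 0 0 -1 0 -0.1",
)

```text
time: 4.15
ee_pos: [534.1, 93.6, 218.7]
tool_rot: [[-0.196, 0.981, 0.0], [0.981, 0.196, 0.0], [-0.0, 0.0, -1.0]]
ft_force: [0.6, -0.8, 0.9]
width: 41.8
grasp_force: 0.0
```

>>> move_arm(
  rows="0 0 0 0 -0.125 0 -0.1;0 0 0 0 -0.25 0 -0.1;0 0 0 0 -0.375 0 -0.1;0 0 0 0 -0.5 0 -0.1;0 0 0 0 -0.625 0 -0.1;0 0 0 0 -0.75 0 -0.1;0 0 0 0 -0.875 0 -0.1;0 0 0 0 -1 0 -0.1",
)

```text
time: 4.82
ee_pos: [534.2, -6.5, 218.6]
tool_rot: [[-0.196, 0.981, 0.0], [0.981, 0.196, -0.0], [-0.0, 0.0, -1.0]]
ft_force: [-0.2, -0.4, -0.9]
width: 41.7
grasp_force: 0.0
```

>>> move_arm(
  rows="0 0 0 0 -0.125 0 -0.1;0 0 0 0 -0.25 0 -0.1;0 0 0 0 -0.375 0 -0.1;0 0 0 0 -0.5 0 -0.1;0 0 0 0 -0.625 0 -0.1;0 0 0 0 -0.75 0 -0.1;0 0 0 0 -0.875 0 -0.1;0 0 0 0 -1 0 -0.1",
)

```text
time: 5.48
ee_pos: [534.2, -106.5, 218.6]
tool_rot: [[-0.196, 0.981, 0.0], [0.981, 0.196, -0.0], [-0.0, 0.0, -1.0]]
ft_force: [1.0, -0.6, -0.3]
width: 41.7
grasp_force: 0.0
```

Run:
```python
from cell import monitor, optics
import cv2, numpy as np
s=monitor.sense(); f=optics.grab_frame('wrist')
print(s['time'],s['ee_pos'],s['tool_rot'],s['joint_pos'],s['width'])
E=np.eye(4);E[:3,:3]=s['tool_rot'];E[:3,3]=s['ee_pos']
np.savez('pics/w2.npz',pixels=f['pixels'],K=f['intrinsics'],T=E@f['tool_from_camera'])
cv2.imwrite('pics/w2.png',f['pixels'][:,:,::-1])
```

```text
5.4833 [ 534.1624231  -106.52373669  218.61789919] [[-1.95886111e-01  9.80626651e-01  4.74647289e-05]
 [ 9.80626648e-01  1.95886115e-01 -8.04797986e-05]
 [-8.82183167e-05  3.07803033e-05 -9.99999996e-01]] [ -8.40350776  22.7624555   18.85630122 116.22980107 -10.63903082
  42.60474847  28.24521674] 41.74287251831661
```

View pics/w2.png

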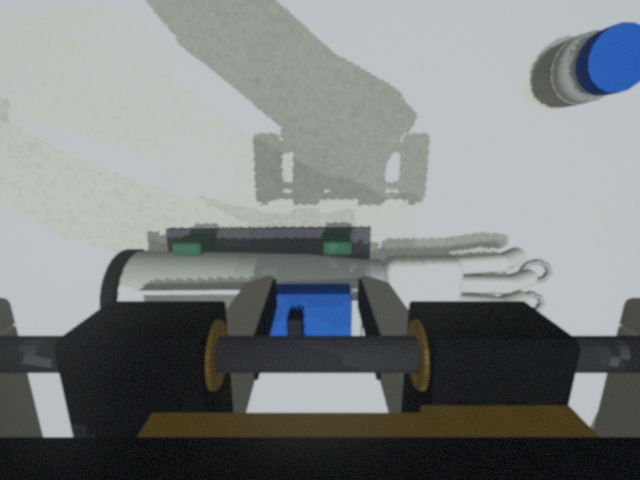

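The rib is at image x≈296 and the forearm runs horizontal, so the tool is aligned. I'll go down onto the rib and grip it.

>>> move_arm(
  rows="0 0 0 0 -0.19 0 -0.1;0 0 0 0 -0.38 0 -0.1;0 0 0 0 -0.57 -0.1 -0.1;0 0 0 -0.01 -0.74 -0.25 -0.1;0 0 0 -0.01 -0.74 -0.45 -0.1;0 0 0 -0.01 -0.74 -0.65 -0.1;0 0 0 -0.01 -0.74 -0.8 -0.1;0 0 0 -0.01 -0.74 -0.91 -0.1",
  squeeze=20,
)

```text
time: 6.2
ee_pos: [532.7, -179.2, 126.1]
tool_rot: [[-0.196, 0.981, -0.001], [0.981, 0.196, 0.0], [0.001, -0.001, -1.0]]
ft_force: [-0.5, 0.3, 0.0]
width: 42.0
grasp_force: 0.0
```

>>> move_arm(
  rows="0 0 0 0 0 0 -1;0 0 0 0 0 0 -1;0 0 0 0 0 0 -1;0 0 0 0 0 0 -1;0 0 0 0 0 0 -1;0 0 0 0 0 0 -1;0 0 0 0 0 0 -1;0 0 0 0 0 0 -1",
)

```text
time: 6.87
ee_pos: [533.4, -179.4, 128.4]
tool_rot: [[-0.196, 0.981, 0.001], [0.981, 0.196, -0.0], [-0.0, 0.001, -1.0]]
ft_force: [-2.1, -0.2, 6.9]
width: 11.8
grasp_force: 20.0
```

Gripped at 11.8 mm. Sliding towards the elbow.

>>> move_arm(
  rows="0 0 0 -0.08 -0.016 0 -1;0 0 0 -0.16 -0.032 0 -1;0 0 0 -0.24 -0.048 0 -1;0 0 0 -0.32 -0.064 0 -1;0 0 0 -0.40 -0.08 0 -1;0 0 0 -0.48 -0.096 0 -1;0 0 0 -0.56 -0.112 0 -1;0 0 0 -0.63 -0.126 0 -1",
)

```text
time: 7.53
ee_pos: [470.6, -192.4, 128.4]
tool_rot: [[-0.196, 0.981, 0.003], [0.981, 0.196, -0.001], [-0.001, 0.003, -1.0]]
ft_force: [2.4, -0.7, 4.8]
width: 12.0
grasp_force: 20.0
```

>>> move_arm(
  rows="0 0 0 -0.02 -0.004 0 -1;0 0 0 -0.04 -0.008 0 -1;0 0 0 -0.06 -0.012 0 -1;0 0 0 -0.08 -0.016 0 -1;0 0 0 -0.10 -0.02 0 -1;0 0 0 -0.12 -0.024 0 -1;0 0 0 -0.14 -0.028 0 -1;0 0 0 -0.16 -0.032 0 -1",
)

```text
time: 8.2
ee_pos: [455.0, -195.6, 128.4]
tool_rot: [[-0.196, 0.981, 0.003], [0.981, 0.196, -0.001], [-0.002, 0.003, -1.0]]
ft_force: [1.6, -0.1, 7.0]
width: 11.8
grasp_force: 20.0
```

>>> move_arm(
  rows="0 0 0 -0.01 -0.002 0 -1;0 0 0 -0.02 -0.004 0 -1;0 0 0 -0.03 -0.006 0 -1;0 0 0 -0.04 -0.008 0 -1;0 0 0 -0.05 -0.01 0 -1;0 0 0 -0.06 -0.012 0 -1;0 0 0 -0.07 -0.014 0 -1;0 0 0 -0.08 -0.016 0 -1",
)

```text
time: 8.87
ee_pos: [447.1, -197.3, 128.4]
tool_rot: [[-0.196, 0.981, 0.003], [0.981, 0.196, -0.001], [-0.002, 0.003, -1.0]]
ft_force: [1.6, -2.1, 6.9]
width: 11.8
grasp_force: 20.0
```

>>> move_arm(
  rows="0 0 0 -0.01 -0.002 0 -1;0 0 0 -0.02 -0.004 0 -1;0 0 0 -0.03 -0.006 0 -1;0 0 0 -0.04 -0.008 0 -1;0 0 0 -0.05 -0.01 0 -1;0 0 0 -0.05 -0.01 0 -1;0 0 0 -0.05 -0.01 0 -1;0 0 0 -0.05 -0.01 0 -1",
)

```text
time: 9.53
ee_pos: [445.6, -197.6, 128.4]
tool_rot: [[-0.198, 0.98, 0.008], [0.98, 0.198, -0.002], [-0.003, 0.007, -1.0]]
ft_force: [13.2, 3.5, -2.2]
width: 11.3
grasp_force: 20.0
```

The end stop was reached after 89.6 mm of travel, so the cover started about 5 mm open. I'll release, lift and view the bay.

>>> move_arm(
  rows="0 0 0 0.03 0.005 0 -0.2;0 0 0 0.03 0.005 0 -0.2;0 0 0 0.03 0.005 0 -0.2;0 0 0 0.03 0.005 0 -0.2;0 0 0 0.03 0.005 0.15 -0.2;0 0 0 0.03 0.005 0.4 0;0 0 0 0.03 0.005 0.7 0.5;0 0 0 0.03 0.005 1 1",
)

```text
time: 10.2
ee_pos: [442.8, -197.2, 228.2]
tool_rot: [[-0.195, 0.981, -0.003], [0.981, 0.195, 0.0], [0.001, -0.002, -1.0]]
ft_force: [0.6, -0.7, -0.2]
width: 52.8
grasp_force: 0.0
```

>>> move_arm(
  rows="0 0 0 0.12 -0.08 0.02 1;0 0 0 0.24 -0.16 0.05 1;0 0 0 0.36 -0.24 0.1 1;0 0 0 0.48 -0.32 0.1 1;0 0 0 0.6 -0.4 0.1 1;0 0 0 0.72 -0.48 0.1 1;0 0 0 0.84 -0.56 0.1 1;0 0 0 0.96 -0.65 0.1 1",
)

```text
time: 10.87
ee_pos: [539.9, -262.4, 237.3]
tool_rot: [[-0.196, 0.981, -0.001], [0.981, 0.196, 0.0], [0.001, -0.001, -1.0]]
ft_force: [-0.0, 0.0, -0.1]
width: 93.3
grasp_force: 0.0
```

>>> move_arm(
  rows="0 0 0 0 0 0 1;0 0 0 0 0 0 1;0 0 0 0 0 0 1;0 0 0 0 0 0 1;0 0 0 0 0 0 1;0 0 0 0 0 0 1;0 0 0 0 0 0 1;0 0 0 0 0 0 1",
)

```text
time: 11.53
ee_pos: [540.1, -262.0, 237.7]
tool_rot: [[-0.196, 0.981, 0.0], [0.981, 0.196, -0.0], [-0.0, 0.0, -1.0]]
ft_force: [0.7, -0.3, -0.1]
width: 93.0
grasp_force: 0.0
```

```bash
cat > shot.py <<'E'
import sys
from cell import monitor, optics
import cv2, numpy as np
n=sys.argv[1]
s=monitor.sense(); f=optics.grab_frame('wrist')
print(s['time'],s['ee_pos'],s['joint_pos'],s['width'])
E=np.eye(4);E[:3,:3]=s['tool_rot'];E[:3,3]=s['ee_pos']
np.savez(f'pics/{n}.npz',pixels=f['pixels'],K=f['intrinsics'],T=E@f['tool_from_camera'])
cv2.imwrite(f'pics/{n}.png',f['pixels'][:,:,::-1])
E
python3 shot.py w3
python3 - <<'E'
from h import *
from cell import optics
f=optics.grab_frame('top'); np.savez('pics/top1.npz',**f)
a=cv2.resize(np.clip(f['pixels'][200:300,400:500].astype(float)*1.6,0,255).astype(np.uint8),None,fx=4,fy=4,interpolation=2)
b=np.load('pics/w3.npz')['pixels'][60:460,120:520]
cv2.imwrite('pics/c3.png',np.hstack([b,a])[:,:,::-1])
E
```

```text
11.5333 [ 540.10355056 -261.99339442  237.74667183] [  6.94493988  25.37269321  19.41961197 108.23832888 -11.02608416
  48.18488725  43.31607408] 93.0400036247212
```

View pics/c3.png

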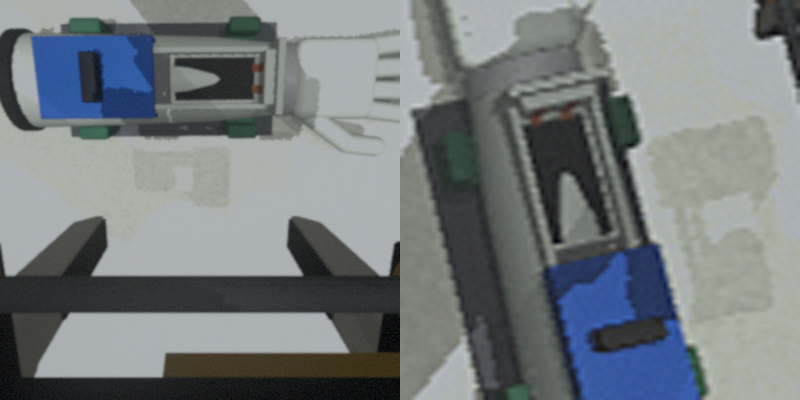

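The bay is open. In the left crop its inside spans about x 172–262, y 57–103, with the copper contacts on the hand side and the cover parked at x 33–155.

Run:
```python
from h import *
f=np.load('pics/w3.npz'); I=f['pixels'];K=f['K'];T=f['T']
c=big(mask(I,(100,100,40),(130,255,255),(140,80,300,190))); print('cover',rect(ray(K,T,c,123)))
c=big(mask(I,(0,0,0),(180,255,60),(190,100,235,175))); print('rib@141',rect(ray(K,T,c,141)))
g=cv2.cvtColor(I,cv2.COLOR_RGB2GRAY)
print('col',{y:int(g[y,355]) for y in range(100,185)})
print('row',{x:int(g[128,x]) for x in range(270,410,1)})
for n in ['top1']:
    f=np.load('pics/top1.npz'); I2=f['pixels']
    c=big(mask(I2,(100,100,40),(130,255,255),(425,250,490,310))); print('topcover',rect(ray(f['intrinsics'],f['extrinsics'],c,123)))
```

```text
cover (array([ 446. , -196.3]), array([92.3, 61.6]), 11.9)
rib@141 (array([ 447.8, -196. ]), array([34.1, 14.2]), -78.1)
col {100: 107, 101: 111, 102: 114, 103: 119, 104: 118, 105: 124, 106: 135, 107: 143, 108: 147, 109: 149, 110: 145, 111: 134, 112: 112, 113: 106, 114: 123, 115: 135, 116: 126, 117: 99, 118: 61, 119: 40, 120: 40, 121: 33, 122: 43, 123: 42, 124: 43, 125: 43, 126: 40, 127: 40, 128: 42, 129: 42, 130: 41, 131: 40, 132: 41, 133: 42, 134: 41, 135: 47, 136: 42, 137: 39, 138: 41, 139: 37, 140: 39, 141: 42, 142: 41, 143: 40, 144: 38, 145: 40, 146: 42, 147: 39, 148: 42, 149: 43, 150: 44, 151: 43, 152: 42, 153: 45, 154: 42, 155: 47, 156: 39, 157: 43, 158: 54, 159: 94, 160: 124, 161: 140, 162: 138, 163: 132, 164: 143, 165: 144, 166: 148, 167: 142, 168: 131, 169: 114, 170: 109, 171: 108, 172: 110, 173: 108, 174: 105, 175: 100, 176: 97, 177: 91, 178: 83, 179: 71, 180: 65, 181: 59, 182: 55, 183: 48, 184: 52}
row {270: 54, 271: 52, 272: 54, 273: 53, 274: 67, 275: 74, 276: 74, 277: 76, 278: 76, 279: 75, 280: 80, 281: 77, 282: 79, 283: 79, 284: 81, 285: 77, 286: 77, 287: 77, 288: 79, 
[... 496 characters left out ...]
9, 342: 40, 343: 38, 344: 45, 345: 39, 346: 39, 347: 38, 348: 37, 349: 47, 350: 37, 351: 45, 352: 41, 353: 43, 354: 37, 355: 42, 356: 46, 357: 44, 358: 44, 359: 37, 360: 40, 361: 39, 362: 40, 363: 44, 364: 44, 365: 39, 366: 40, 367: 41, 368: 43, 369: 42, 370: 41, 371: 47, 372: 57, 373: 69, 374: 69, 375: 75, 376: 73, 377: 70, 378: 66, 379: 56, 380: 51, 381: 50, 382: 52, 383: 68, 384: 89, 385: 120, 386: 138, 387: 147, 388: 147, 389: 148, 390: 151, 391: 148, 392: 145, 393: 135, 394: 123, 395: 103, 396: 94, 397: 103, 398: 124, 399: 141, 400: 147, 401: 146, 402: 146, 403: 145, 404: 139, 405: 133, 406: 129, 407: 127, 408: 128, 409: 130}
topcover (array([ 448.8, -199.1]), array([91.6, 64.9]), 12.0)
```

Run:
```python
from h import *
f=np.load('pics/w3.npz'); K=f['K'];T=f['T']; print('cam',T[:3,3].round(1))
a=np.deg2rad(11.7); hx=np.array([np.cos(a),np.sin(a)]); ly=np.array([-np.sin(a),np.cos(a)])
cov=np.array([446.,-196.3]); 
def s(uv,z):
    p=ray(K,T,uv,z)[0,:2]-cov; return np.round([p@hx,p@ly],1)
for z in (85,99): print(z,[s((355,v),z) for v in (111.5,117.3,158.8,169)])
for u,z in [(289.5,99),(310,85),(310,99),(289.5,118),(371.5,85),(384,115),(384,123),(395,123)]: print(u,z,s((u,128),z))
print('bay if 95', cov+95*hx)
```

```text
cam [ 525.3 -190.8  403.9]
85 [array([112.1,  22.4]), array([112.2,  17.7]), array([113. , -17.4]), array([113.2, -26.3])]
99 [array([110.7,  21. ]), array([110.8,  16.4]), array([111.5, -17.1]), array([111.7, -25.7])]
289.5 99 [56.1  8.3]
310 85 [73.   9.1]
310 99 [73.3  8.2]
289.5 118 [57.5  7.1]
371.5 85 [126.9   8.8]
384 115 [132.3   6.9]
384 123 [130.8   6.4]
395 123 [139.3   6.3]
bay if 95 [ 539.02616701 -177.03520694]
```

The wrist and top views put the bay at about (539, −178), hand direction about 11.6°. Now to the battery, with a close look on the way.

>>> move_arm(
  rows="0 0 -0.03 -0.02 0.125 0 1;0 0 -0.06 -0.04 0.25 0 1;0 0 -0.09 -0.06 0.375 0 1;0 0 -0.12 -0.08 0.5 0 1;0 0 -0.15 -0.1 0.625 0 1;0 0 -0.18 -0.12 0.75 0 1;0 0 -0.21 -0.14 0.875 0 1;0 0 -0.23 -0.15 1 0 1",
)

```text
time: 12.3
ee_pos: [524.9, -161.5, 237.6]
tool_rot: [[-0.015, 1.0, -0.0], [1.0, 0.015, 0.0], [0.0, -0.0, -1.0]]
ft_force: [-0.8, -0.3, 0.1]
width: 93.1
grasp_force: 0.0
```

>>> move_arm(
  rows="0 0 -0.03 -0.02 0.125 0 1;0 0 -0.06 -0.04 0.25 0 1;0 0 -0.09 -0.06 0.375 0 1;0 0 -0.12 -0.08 0.5 0 1;0 0 -0.15 -0.1 0.625 0 1;0 0 -0.18 -0.12 0.75 0 1;0 0 -0.21 -0.14 0.875 0 1;0 0 -0.23 -0.15 1 0 1",
)

```text
time: 12.97
ee_pos: [509.9, -61.6, 237.7]
tool_rot: [[0.165, 0.986, 0.0], [0.986, -0.165, 0.0], [0.0, 0.0, -1.0]]
ft_force: [-0.4, 0.2, 0.3]
width: 93.5
grasp_force: 0.0
```

>>> move_arm(
  rows="0 0 -0.03 -0.02 0.125 0 1;0 0 -0.06 -0.04 0.25 0 1;0 0 -0.09 -0.06 0.375 0 1;0 0 -0.12 -0.08 0.5 0 1;0 0 -0.15 -0.1 0.625 0 1;0 0 -0.18 -0.12 0.75 0 1;0 0 -0.21 -0.14 0.875 0 1;0 0 -0.23 -0.15 1 0 1",
)

```text
time: 13.63
ee_pos: [494.9, 38.5, 237.7]
tool_rot: [[0.339, 0.941, -0.0], [0.941, -0.339, 0.0], [0.0, -0.0, -1.0]]
ft_force: [0.2, -0.2, 0.8]
width: 93.1
grasp_force: 0.0
```

>>> move_arm(
  rows="0 0 -0.03 -0.02 0.125 0 1;0 0 -0.06 -0.04 0.25 0 1;0 0 -0.09 -0.06 0.375 0 1;0 0 -0.12 -0.08 0.5 0 1;0 0 -0.15 -0.1 0.625 0 1;0 0 -0.18 -0.12 0.75 0 1;0 0 -0.21 -0.14 0.875 0 1;0 0 -0.23 -0.15 1 0 1",
)

```text
time: 14.3
ee_pos: [479.9, 138.5, 237.7]
tool_rot: [[0.503, 0.865, 0.0], [0.865, -0.503, 0.0], [0.0, -0.0, -1.0]]
ft_force: [-0.2, -0.1, -0.0]
width: 93.2
grasp_force: 0.0
```

>>> move_arm(
  rows="0 0 -0.03 -0.02 0.15 0 1;0 0 -0.06 -0.04 0.3 0 1;0 0 -0.09 -0.06 0.5 0 1;0 0 -0.12 -0.08 0.7 0 1;0 0 -0.15 -0.1 0.85 0 1;0 0 -0.18 -0.13 1 0 1;0 0 -0.207 -0.15 1 0 1;0 0 -0.207 -0.15 1 0 1",
)

```text
time: 14.97
ee_pos: [464.6, 238.2, 237.4]
tool_rot: [[0.635, 0.773, -0.0], [0.773, -0.635, -0.0], [-0.001, -0.0, -1.0]]
ft_force: [-0.2, -0.6, -0.4]
width: 93.1
grasp_force: 0.0
```

```bash
python3 shot.py w4
python3 - <<'E'
from h import *
f=np.load('pics/w4.npz'); I=f['pixels'];K=f['K'];T=f['T']
c=cv2.projectPoints(np.array([[515.,302,44]]),cv2.Rodrigues(T[:3,:3].T)[0],-T[:3,:3].T@T[:3,3],K,None)[0].ravel(); print(c)
u,v=c.astype(int)
b=I[max(v-80,0):v+80,max(u-100,0):u+100]; cv2.imwrite('pics/c4.png',cv2.resize(b,None,fx=3,fy=3)[:,:,::-1])
roi=(u-60,v-70,u+60,v+70)
m=mask(I,(50,100,40),(90,255,255),roi); c=big(m); print('green',c.min(0),c.max(0),rect(ray(K,T,c,44)))
m|=mask(I,(0,0,110),(180,255,255),(u-32,v-48,u+32,v+48)); c=big(m); print('all',c.min(0),c.max(0),rect(ray(K,T,c,44)))
E
```

```text
14.9667 [464.61935605 238.15419352 237.44164726] [-56.40653014  21.16430127  31.31370212 118.19251551 -15.48521322
  44.5995056  -55.06136736] 93.11314555813154
[317.49537214 140.94815914]
green [298 131] [335 169] (array([508.6, 295.7]), array([37.6, 36.8]), -39.4)
all [298 103] [335 175] (array([514.9, 303.4]), array([68.7, 37.6]), 50.6)
```

View pics/c4.png

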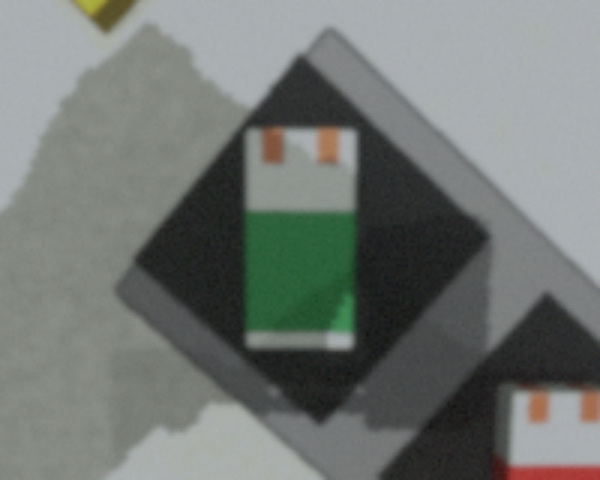

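The battery is square to the tool, centred at about (515, 303). I'll go down and grip it 16 mm above its underside, so the fingers stay clear of the bay walls.

>>> move_arm(
  rows="0 0 0 0.08 0.1 -0.1 0.3;0 0 0 0.16 0.2 -0.2 0.3;0 0 0 0.24 0.3 -0.3 0.3;0 0 0 0.32 0.4 -0.45 0.3;0 0 0 0.4 0.5 -0.6 0.3;0 0 0 0.46 0.6 -0.75 0.3;0 0 0 0.5 0.65 -0.9 0.3;0 0 0 0.5 0.65 -1 0.3",
)

```text
time: 15.68
ee_pos: [516.0, 302.5, 136.3]
tool_rot: [[0.635, 0.773, 0.0], [0.773, -0.635, -0.001], [-0.0, 0.0, -1.0]]
ft_force: [-0.7, -0.2, 0.3]
width: 60.4
grasp_force: 0.0
```

>>> move_arm(
  rows="0 0 0 0 0 -0.15 0.3;0 0 0 0 0 -0.3 0.3;0 0 0 0 0 -0.45 0.3;0 0 0 0 0 -0.6 0.3;0 0 0 0 0 -0.75 0.3;0 0 0 0 0 -0.87 0.3;0 0 0 0 0 -0.97 0.3;0 0 0 0 0 -1 0.3",
)

```text
time: 16.35
ee_pos: [514.8, 301.8, 36.4]
tool_rot: [[0.635, 0.772, -0.001], [0.772, -0.635, -0.001], [-0.002, -0.0, -1.0]]
ft_force: [-0.4, -0.1, 1.1]
width: 60.4
grasp_force: 0.0
```

>>> move_arm(
  rows="0 0 0 0 0 -0.03 0.3;0 0 0 0 0 -0.07 0.3;0 0 0 0 0 -0.07 0;0 0 0 0 0 -0.07 -0.2;0 0 0 0 0 -0.07 -1;0 0 0 0 0 -0.07 -1;0 0 0 0 0 -0.07 -1;0 0 0 0 0 -0.07 -1",
  squeeze=25,
)

```text
time: 17.02
ee_pos: [515.5, 303.0, 31.0]
tool_rot: [[0.635, 0.773, 0.001], [0.773, -0.635, 0.0], [0.001, 0.0, -1.0]]
ft_force: [-0.6, -0.8, 3.1]
width: 36.0
grasp_force: 25.0
```

Gripped at 36.0 mm. Lifting and carrying to the bay, with a −39° turn on the way.

>>> move_arm(
  rows="0 0 0 0 0 0.06 -1;0 0 0 0 0 0.15 -1;0 0 0 0 0 0.28 -1;0 0 0 0 0 0.42 -1;0 0 0 0 0 0.57 -1;0 0 0 0 0 0.72 -1;0 0 0 0 0 0.87 -1;0 0 0 0 0 1 -1",
)

```text
time: 17.68
ee_pos: [515.2, 302.9, 132.4]
tool_rot: [[0.635, 0.772, 0.0], [0.772, -0.635, 0.0], [0.001, 0.0, -1.0]]
ft_force: [0.1, 0.2, -0.6]
width: 35.7
grasp_force: 25.0
```

>>> move_arm(
  rows="0 0 -0.02 0.01 -0.12 0.1 -1;0 0 -0.04 0.02 -0.24 0.2 -1;0 0 -0.07 0.03 -0.36 0.3 -1;0 0 -0.1 0.04 -0.48 0.4 -1;0 0 -0.12 0.05 -0.6 0.45 -1;0 0 -0.14 0.05 -0.72 0.5 -1;0 0 -0.17 0.05 -0.84 0.55 -1;0 0 -0.2 0.05 -0.96 0.6 -1",
)

```text
time: 18.35
ee_pos: [519.9, 205.3, 190.8]
tool_rot: [[0.75, 0.662, -0.001], [0.662, -0.75, -0.0], [-0.001, -0.0, -1.0]]
ft_force: [-0.0, 0.7, -0.9]
width: 35.6
grasp_force: 25.0
```

>>> move_arm(
  rows="0 0 -0.02 0.01 -0.12 0 -1;0 0 -0.04 0.02 -0.24 0 -1;0 0 -0.07 0.03 -0.36 0 -1;0 0 -0.1 0.04 -0.48 0 -1;0 0 -0.12 0.05 -0.6 0 -1;0 0 -0.14 0.05 -0.72 0 -1;0 0 -0.17 0.05 -0.84 0 -1;0 0 -0.2 0.05 -0.96 0 -1",
)

```text
time: 19.02
ee_pos: [525.1, 109.6, 190.5]
tool_rot: [[0.844, 0.537, -0.0], [0.537, -0.844, -0.0], [-0.0, -0.0, -1.0]]
ft_force: [-0.5, -0.6, -1.3]
width: 35.9
grasp_force: 25.0
```

>>> move_arm(
  rows="0 0 -0.02 0.01 -0.12 0 -1;0 0 -0.04 0.02 -0.24 0 -1;0 0 -0.07 0.03 -0.36 0 -1;0 0 -0.1 0.04 -0.48 0 -1;0 0 -0.12 0.05 -0.6 0 -1;0 0 -0.14 0.05 -0.72 0 -1;0 0 -0.17 0.05 -0.84 0 -1;0 0 -0.2 0.05 -0.96 0 -1",
)

```text
time: 19.68
ee_pos: [530.1, 13.6, 190.6]
tool_rot: [[0.917, 0.398, -0.0], [0.398, -0.917, 0.0], [-0.0, -0.0, -1.0]]
ft_force: [-0.4, -0.3, -1.8]
width: 35.6
grasp_force: 25.0
```

>>> move_arm(
  rows="0 0 -0.02 0.01 -0.12 0 -1;0 0 -0.04 0.02 -0.24 0 -1;0 0 -0.07 0.03 -0.36 0 -1;0 0 -0.1 0.04 -0.48 0 -1;0 0 -0.12 0.05 -0.6 0 -1;0 0 -0.15 0.05 -0.72 0 -1;0 0 -0.19 0.05 -0.84 0 -1;0 0 -0.22 0.05 -0.96 0 -1",
)

```text
time: 20.35
ee_pos: [535.1, -82.4, 190.6]
tool_rot: [[0.972, 0.234, -0.0], [0.234, -0.972, -0.0], [-0.0, -0.0, -1.0]]
ft_force: [0.1, 0.1, -0.6]
width: 36.0
grasp_force: 25.0
```

```bash
python3 shot.py w5
```

```text
20.35 [535.1236474  -82.35046521 190.58871911] [-23.31729516  27.94628529  37.66745381 118.96332702 -25.76178165
  41.21110101 -45.56594444] 36.038730949901414
```

View pics/w5.png

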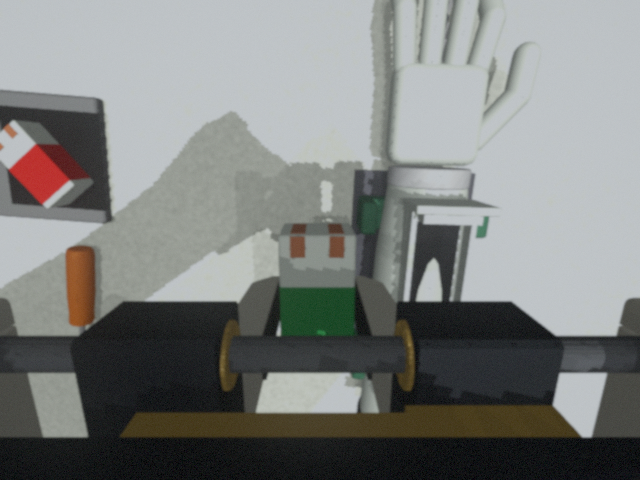

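The battery is held level with its contacts forward, and the bay is visible at about (437,260) with the stop lip at row ~210. I'll refine the bay's lateral position from this view.

Run:
```python
from h import *
f=np.load('pics/w5.npz'); I=f['pixels'];K=f['K'];T=f['T']; g=cv2.cvtColor(I,cv2.COLOR_RGB2GRAY)
print('cam',T[:3,3].round(1))
for v in (240,):
    print(v,[int(x) for x in g[v-1:v+2,395:480].mean(0)])
print('lipcol450',[int(x) for x in g[190:230,445:455].mean(1)])
print('liprow207',[int(x) for x in g[206:209,395:410].mean(0)],[int(x) for x in g[208:211,490:510].mean(0)])
a=np.deg2rad(11.6); hx=np.array([np.cos(a),np.sin(a)]); ly=np.array([-np.sin(a),np.cos(a)]); bay=np.array([539,-178.])
def s(uv,z): p=ray(K,T,uv,z)[0,:2]-bay; return np.round([p@hx,p@ly],1)
for uv,z in [((403,208),123),((499,208),123),((450,203),123),((450,215),123)]: print(uv,s(uv,z))
d=g[240]<75; xs=[x for x in range(405,480) if d[x]]; print(xs[0],xs[-1],s((xs[0]-.5,240),85),s((xs[-1]+.5,240),85))
c=big(mask(I,(50,100,40),(90,255,255),(270,270,370,335)));
```

```text
cam [602.8 -63.8 356.7]
240 [128, 130, 131, 130, 130, 126, 114, 101, 91, 92, 90, 89, 89, 105, 142, 174, 189, 192, 189, 173, 138, 92, 64, 58, 58, 57, 55, 56, 58, 56, 56, 57, 54, 55, 56, 57, 56, 56, 55, 54, 56, 54, 54, 54, 54, 53, 56, 57, 57, 56, 56, 59, 57, 57, 59, 57, 58, 60, 56, 60, 60, 71, 108, 149, 167, 161, 140, 114, 97, 92, 92, 92, 96, 113, 148, 176, 190, 193, 194, 194, 194, 191, 192, 191, 191]
lipcol450 [186, 192, 193, 189, 178, 163, 149, 141, 131, 115, 104, 102, 102, 102, 103, 114, 146, 179, 192, 193, 194, 193, 193, 191, 187, 185, 190, 193, 194, 194, 194, 194, 192, 183, 156, 110, 70, 62, 62, 61]
liprow207 [138, 136, 128, 123, 122, 121, 120, 113, 103, 96, 92, 91, 92, 90, 90] [188, 189, 187, 188, 188, 187, 187, 188, 189, 190, 191, 190, 192, 194, 195, 195, 193, 194, 194, 196]
(403, 208) [50.  39.4]
(499, 208) [ 52.2 -25.9]
(450, 203) [54.5  7.9]
(450, 215) [46.3  6.8]
417 456 [18.5 16.2] [ 19.6 -16.2]
```

The two wrist views agree on bay ≈ (539.3, −177.3). Moving above the bay, then down.

>>> move_arm(
  rows="0 0 -0.01 0.01 -0.14 0 -1;0 0 -0.02 0.02 -0.28 0 -1;0 0 -0.03 0.03 -0.42 0 -1;0 0 -0.04 0.04 -0.56 0 -1;0 0 -0.042 0.042 -0.7 0 -1;0 0 -0.042 0.042 -0.84 0 -1;0 0 -0.042 0.042 -0.95 0 -1;0 0 -0.042 0.042 -0.95 0 -1",
)

```text
time: 21.07
ee_pos: [539.1, -178.7, 190.8]
tool_rot: [[0.979, 0.201, 0.0], [0.201, -0.979, -0.001], [0.0, 0.001, -1.0]]
ft_force: [0.2, -0.4, -0.7]
width: 35.8
grasp_force: 25.0
```

>>> move_arm(
  rows="0 0 0 0 0 -0.1 -1;0 0 0 0 0 -0.2 -1;0 0 0 0 0 -0.3 -1;0 0 0 0 0 -0.4 -1;0 0 0 0 0 -0.5 -1;0 0 0 0 0 -0.6 -1;0 0 0 0 0 -0.66 -1;0 0 0 0 0 -0.66 -1",
)

```text
time: 21.73
ee_pos: [538.7, -175.8, 123.0]
tool_rot: [[0.979, 0.204, -0.002], [0.204, -0.979, 0.0], [-0.002, -0.001, -1.0]]
ft_force: [0.5, 0.4, -1.6]
width: 35.7
grasp_force: 25.0
```

>>> move_arm(
  rows="0 0 0 0 0 -0.02 -1;0 0 0 0 0 -0.04 -1;0 0 0 0 0 -0.06 -1;0 0 0 0 0 -0.08 -1;0 0 0 0 0 -0.1 -1;0 0 0 0 0 -0.12 -1;0 0 0 0 0 -0.14 -1;0 0 0 0 0 -0.14 -1",
)

```text
time: 22.4
ee_pos: [539.5, -176.4, 110.4]
tool_rot: [[0.979, 0.204, 0.0], [0.204, -0.979, -0.001], [0.0, 0.001, -1.0]]
ft_force: [0.2, -2.1, -1.9]
width: 36.0
grasp_force: 25.0
```

>>> move_arm(
  rows="0 0 0 0 0 -0.01 -1;0 0 0 0 0 -0.02 -1;0 0 0 0 0 -0.03 -1;0 0 0 0 0 -0.04 -1;0 0 0 0 0 -0.05 -1;0 0 0 0 0 -0.06 -1;0 0 0 0 0 -0.07 -1;0 0 0 0 0 -0.07 -1",
)

```text
time: 23.07
ee_pos: [539.5, -176.4, 103.5]
tool_rot: [[0.979, 0.204, 0.0], [0.204, -0.979, -0.0], [0.0, 0.0, -1.0]]
ft_force: [0.4, -3.6, -2.5]
width: 35.8
grasp_force: 25.0
```

>>> move_arm(
  rows="0 0 0 0 -0.01 -0.005 -1;0 0 0 0 -0.01 -0.01 -1;0 0 0 0 -0.01 -0.015 -1;0 0 0 0 -0.01 -0.02 -1;0 0 0 0 -0.01 -0.02 -1;0 0 0 0 -0.01 -0.02 -1;0 0 0 0 -0.01 -0.02 -1;0 0 0 0 -0.01 -0.02 -1",
)

```text
time: 23.73
ee_pos: [539.3, -176.6, 102.9]
tool_rot: [[0.979, 0.205, 0.001], [0.205, -0.979, 0.002], [0.001, -0.002, -1.0]]
ft_force: [-3.3, 1.7, 17.3]
width: 35.8
grasp_force: 25.0
```

Floor contact at z≈103, as expected. Releasing and lifting.

>>> move_arm(
  rows="0 0 0 0 0 0.01 -1;0 0 0 0 0 0.01 -0.15;0 0 0 0 0 0.01 0;0 0 0 0 0 0.01 0.1;0 0 0 0 0 0.01 0.2;0 0 0 0 0 0.01 0.2;0 0 0 0 0 0.15 0.2;0 0 0 0 0 0.4 0.2",
)

```text
time: 24.4
ee_pos: [538.0, -176.6, 140.0]
tool_rot: [[0.979, 0.204, -0.004], [0.204, -0.979, 0.001], [-0.004, -0.002, -1.0]]
ft_force: [0.2, 0.1, 0.3]
width: 55.8
grasp_force: 0.0
```

>>> move_arm(
  rows="0 0 0 -0.1 0 0.1 0.2;0 0 0 -0.2 0 0.2 0.2;0 0 0 -0.35 0 0.3 0.2;0 0 0 -0.5 0 0.4 0.2;0 0 0 -0.65 -0.05 0.5 0.2;0 0 0 -0.75 -0.1 0.5 0.2;0 0 0 -0.85 -0.15 0.5 0.2;0 0 0 -0.92 -0.19 0.5 0.2",
)

```text
time: 25.07
ee_pos: [445.9, -196.4, 191.3]
tool_rot: [[0.979, 0.204, -0.0], [0.204, -0.979, 0.0], [-0.0, -0.0, -1.0]]
ft_force: [-1.0, -0.1, -0.7]
width: 55.6
grasp_force: 0.0
```

```bash
python3 shot.py w6
```

```text
25.0667 [ 445.8578206  -196.42408674  191.26951215] [-10.36246591  24.17771099  38.16317275 125.41314568 -24.43563855
  37.74477285 -33.18709838] 55.585545298958294
```

View pics/w6.png

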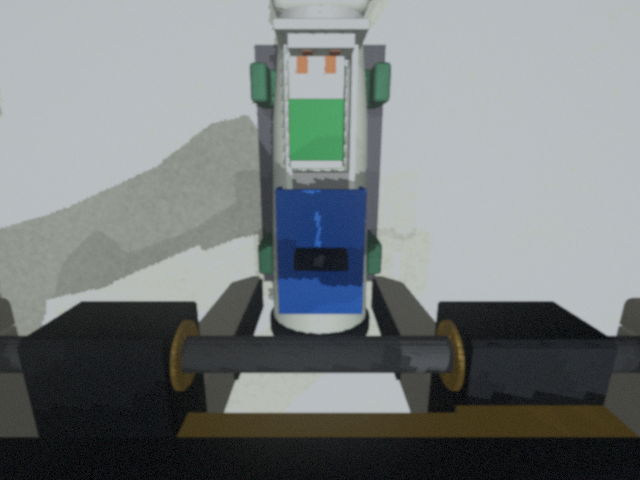

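The battery is seated flat in the bay (columns 290–346, rows 55–170), contacts towards the hand. In this orientation the rib is 36 mm across the fingers, so I'll grip it as it is and slide it shut.

Run:
```python
from h import *
f=np.load('pics/w6.npz'); I=f['pixels'];K=f['K'];T=f['T']
a=np.deg2rad(11.6); hx=np.array([np.cos(a),np.sin(a)]); ly=np.array([-np.sin(a),np.cos(a)])
c=big(mask(I,(100,100,40),(130,255,255),(260,180,380,325))); R=rect(ray(K,T,c,123)); print('cover',R)
c=big(mask(I,(50,100,40),(90,255,255),(280,80,360,175))); G=rect(ray(K,T,c,115)); print('green',G)
p=ray(K,T,[(317.5,55),(317.5,170)],115)[:,:2]-R[0]; print(p@hx,p@ly,(G[0]-R[0])@ly)
```

```text
cover (array([ 446.3, -196.4]), array([92.6, 61.4]), 11.8)
green (array([ 527. , -176.6]), array([37.5, 35.6]), 11.8)
[128.39015473  56.99660268] [2.46929162 2.18583728] 3.168601705587676
```

>>> move_arm(
  rows="0 0 0 0.01 0 -0.1 0.2;0 0 0 0.01 0 -0.2 0.2;0 0 0 0.01 0 -0.3 0.2;0 0 0 0.01 0 -0.4 0.2;0 0 0 0.01 0 -0.5 0.2;0 0 0 0.01 0 -0.58 0.2;0 0 0 0.01 0 -0.63 0.2;0 0 0 0.01 0 -0.63 0.2",
)

```text
time: 25.78
ee_pos: [447.9, -196.1, 127.4]
tool_rot: [[0.979, 0.204, -0.002], [0.204, -0.979, 0.0], [-0.002, -0.001, -1.0]]
ft_force: [-0.6, 0.0, 0.6]
width: 55.6
grasp_force: 0.0
```

>>> move_arm(
  rows="0 0 0 0 0 0 0;0 0 0 0 0 0 -0.1;0 0 0 0 0 0 -0.2;0 0 0 0 0 0 -1;0 0 0 0 0 0 -1;0 0 0 0 0 0 -1;0 0 0 0 0 0 -1;0 0 0 0 0 0 -1",
  squeeze=20,
)

```text
time: 26.45
ee_pos: [449.2, -198.1, 129.1]
tool_rot: [[0.979, 0.203, 0.002], [0.203, -0.979, -0.003], [0.002, 0.004, -1.0]]
ft_force: [0.2, -7.6, -5.4]
width: 35.9
grasp_force: 20.0
```

The battery is within tolerance (about −2 mm along, +3 mm across, on the floor). Rib gripped, sliding shut.

>>> move_arm(
  rows="0 0 0 0.1 0.005 0 -1;0 0 0 0.21 0.027 0 -1;0 0 0 0.32 0.05 0 -1;0 0 0 0.43 0.073 0 -1;0 0 0 0.54 0.096 0 -1;0 0 0 0.65 0.12 0 -1;0 0 0 0.75 0.14 0 -1;0 0 0 0.83 0.157 0 -1",
)

```text
time: 27.12
ee_pos: [533.6, -180.6, 129.1]
tool_rot: [[0.979, 0.205, 0.002], [0.205, -0.979, -0.001], [0.001, 0.002, -1.0]]
ft_force: [-1.7, -3.9, 6.9]
width: 35.8
grasp_force: 20.0
```

>>> move_arm(
  rows="0 0 0 0.01 0.002 0 -1;0 0 0 0.02 0.004 0 -1;0 0 0 0.03 0.006 0 -1;0 0 0 0.04 0.008 0 -1;0 0 0 0.05 0.01 0 -1;0 0 0 0.06 0.012 0 -1;0 0 0 0.07 0.014 0 -1;0 0 0 0.08 0.016 0 -1",
)

```text
time: 27.78
ee_pos: [540.8, -179.1, 129.1]
tool_rot: [[0.979, 0.205, 0.001], [0.205, -0.979, -0.001], [0.001, 0.001, -1.0]]
ft_force: [-2.5, -3.9, 4.9]
width: 35.9
grasp_force: 20.0
```

>>> move_arm(
  rows="0 0 0 0.01 0.002 0 -1;0 0 0 0.02 0.004 0 -1;0 0 0 0.03 0.006 0 -1;0 0 0 0.04 0.008 0 -1;0 0 0 0.05 0.01 0 -1;0 0 0 0.05 0.01 0 -1;0 0 0 0.05 0.01 0 -1;0 0 0 0.05 0.01 0 -1",
)

```text
time: 28.45
ee_pos: [542.5, -178.8, 129.0]
tool_rot: [[0.979, 0.203, -0.003], [0.203, -0.979, -0.0], [-0.003, -0.0, -1.0]]
ft_force: [-11.5, -5.1, 13.5]
width: 35.9
grasp_force: 20.0
```

Shut stop reached, with 95 mm travelled. Backing off the push slightly, then releasing and lifting.

>>> move_arm(
  rows="0 0 0 -0.02 -0.01 0 -1;0 0 0 -0.02 -0.01 0 -0.1;0 0 0 -0.02 -0.01 0 0.1;0 0 0 -0.02 -0.01 0 0.2;0 0 0 -0.02 -0.01 0 0.2;0 0 0 -0.02 -0.01 0.1 0.2;0 0 0 -0.02 -0.01 0.3 0.2;0 0 0 -0.02 -0.01 0.6 0.2",
)

```text
time: 29.12
ee_pos: [541.4, -178.3, 188.1]
tool_rot: [[0.979, 0.204, -0.004], [0.204, -0.979, 0.001], [-0.004, -0.001, -1.0]]
ft_force: [0.5, 1.6, 0.8]
width: 55.9
grasp_force: 0.0
```

>>> move_arm(
  rows="0 0 0 -0.1 0 0.2 0.2;0 0 0 -0.2 0 0.4 0.2;0 0 0 -0.4 0 0.5 0.2;0 0 0 -0.6 0 0.5 0.2;0 0 0 -0.8 0 0.5 0.2;0 0 0 -0.9 0 0.5 0.2;0 0 0 -0.9 0 0.5 0.2;0 0 0 -0.9 0 0.5 0.2",
)

```text
time: 29.78
ee_pos: [453.1, -178.7, 239.1]
tool_rot: [[0.979, 0.204, 0.001], [0.204, -0.979, 0.0], [0.001, 0.0, -1.0]]
ft_force: [0.7, -0.6, 0.6]
width: 55.8
grasp_force: 0.0
```

```bash
python3 shot.py w7
python3 - <<'E'
from h import *
f=np.load('pics/w7.npz'); I=f['pixels'];K=f['K'];T=f['T']
c=big(mask(I,(100,100,40),(130,255,255),(200,0,440,300))); R=rect(ray(K,T,c,123)); print('cover',c.min(0),c.max(0),R)
print(np.linalg.norm(R[0]-np.array([446.3,-196.4])))
E
```

```text
29.7833 [ 453.11473052 -178.72647888  239.1304262 ] [-16.85137241  20.27475568  42.72006136 122.56610778 -19.8544835
  43.94427894 -39.59278092] 55.781203868023
cover [300  69] [383 192] (array([ 538.4, -177.6]), array([91.3, 63.1]), 11.8)
93.99920212427335
```

View pics/w7.png

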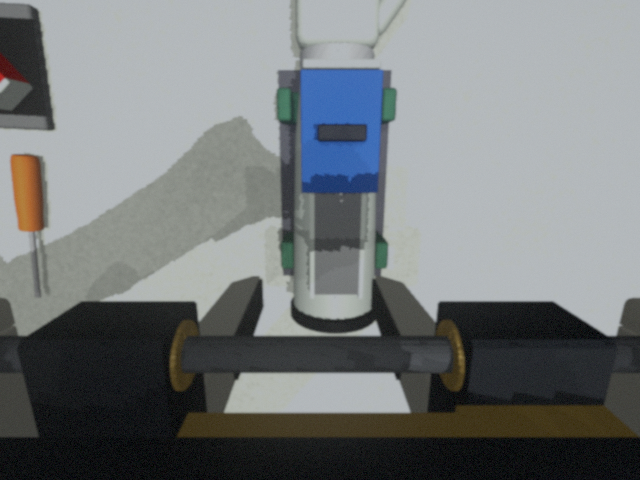

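The cover is shut against the lip (rows 69–192) and the arm is clear. Handing in.

```bash
python3 -c "
from cell import ctrl
print(ctrl.close_job())"
```

```text
the job is handed in; nothing more can be done
None
```

I opened the cover, set the charged battery flat in the bay with its contacts towards the hand, slid the cover shut, and handed the job in at about 30 s; no verdict came back.

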